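# Hold a flooring coupon in the corner of the colour meter's port

### The job

Slide the dark walnut flooring coupon straight up out of its rack slot and stand it on the sample shelf of the colour meter. Press it gently into the corner, its walnut face flat against the port plate and its side edge touching the side stop at the same time, and finish still gripping it and pressing it there for the reading. Do not disturb the other two coupons or anything else on the bench.

Things in the scene. Friction and masses are not known exactly. Their poses are not given: they have to be found in the camera images.
- walnut: Rigid flooring coupon 100 wide (x) x 8 thick (y) x 120 high (z), about 90 g, standing upright in a rack slot; the one to measure: dark walnut decor on its -y face, cream backing on +y. Origin: centre of its underside. Its yaw starts equal to the rack's, so the walnut face already looks towards the colour meter's port: no turning round.
- decor_face (a point): centre of the walnut face of the walnut coupon (4 mm to -y and 60 mm above the coupon's origin); axes as the coupon's.
- oak: Rigid flooring coupon 100 wide (x) x 8 thick (y) x 120 high (z), about 90 g, standing upright in a rack slot; pale oak decor; stays in the rack. Origin: centre of its underside.
- grey: Rigid flooring coupon 100 wide (x) x 8 thick (y) x 120 high (z), about 90 g, standing upright in a rack slot; grey decor; stays in the rack. Origin: centre of its underside.
- rack: Blue slotted rack, fixed, 130 (x) x 215 (y) x 60 high; origin centre of underside. Floor 12 mm up; slots 10.5 wide (y), 15 mm pitch; a coupon is clear when its underside is over 60 mm. Coupons stand (tops at 132 mm) in the slots at y = -60, 0, +60 mm, any order, 52 mm of free space between them: open the fingers only part way (about 35 mm).
- spectro: White bench colour meter, green-framed screen on its +x side, fixed. Origin on the bench under the middle of the port plane; y points straight out of the port (towards the rack), x along the port plate, z up. Housing 220 wide (x), 174 high, y = -70 to -350 mm; before it the port nose, 150 wide, 120 high.
- port_plate: Dark steel port plate, first fence, rigid: face in the plane y = 0 of the colour meter, looking to its +y, 150 wide, 40 to 120 mm over the bench, round white port 25 mm wide. Same origin as spectro. A coupon on the shelf rises 40 mm above it: room for a finger behind the coupon.
- side_stop: green anodised side stop, the second fence, rigid: upright bar 12 x 24 x 70 high at the -x end of the port plate, standing 24 mm out of it, from 40 to 110 mm over the bench; its stop face looks to the colour meter's +x at x = -50 mm. Its entry has the same origin as spectro.
- shelf: aluminium sample shelf below the port plate: 150 (x) x 45 (y, out from the port plane), top 40 mm over the bench. Its entry has the same origin as spectro.
- corner (a point): the corner point where the port plane, the stop face and the shelf top meet; axes as the colour meter's. A coupon fully home has its origin at x = +50, y = +4, z = 0 mm from here, with its axes along the colour meter's.
- white_tile: white calibration tile in a grey 64 x 64 x 12 holder, loose bystander; origin centre of underside.
- black_trap: black light trap, cylinder 62 wide, 52 high, loose bystander; origin centre of underside.
- solvent: amber glass bottle with green cap, 54 wide, 115 high, loose bystander; origin centre of underside.
- driver: red-handled screwdriver 170 long lying on the bench, loose bystander.
- wrench: steel wrench 150 long lying on the bench, loose bystander.
Mind the look-alikes: they are no part of the job. Leave any orange look-alike of the oak alone. What is shaped like the walnut but yellow is not meant.

How it is judged:
By the outcome, as a careful person would: the job done as asked, in the order asked, and still so for the second after the job is handed in, while the arm keeps its last pose, push and grip.
It also fails if it takes over 54 s, if anything falls off the work surface, if the arm or the gripper's body presses on something with over 40 N, if the wrist force passes 120 N, or if a joint passes its speed limit or range.

### The arm

A 6-joint arm with a two-finger parallel gripper is mounted at the origin on the work surface. World frame = base frame: x ahead of the robot, y to its left, z up, the work surface at z = 0. Lengths are in m, angles in rad, forces in N, time in s.
With the tool pointing down it reaches from about 0.275 to 0.85 m from the base axis. Payload 19 kg.
Tool frame: the origin (TCP) lies between the finger pads; the fingertips stand 11 mm ahead of it and the grasp point (between the pads) lies 8 mm behind it; z points along the fingers, y is the direction in which the jaws open and shut (so a half turn about z gives the same grasp; the last joint's range is limited). The gripper opens to 85 mm and grips with 20 to 120 N. Pads are 22 mm wide; open, the fingers measure 114 mm over their backs; the gripper's body (76 mm by 85 mm) begins 54 mm behind the grasp point. The pads swing forward as they close: fully open they stand 13 mm farther back than shut.
Start: joints at [1.179, 0.15, 1.437, -0, 1.554, -0.134], TCP at [0.147, 0.556, 0.242] pointing down, gripper open.
Joint ranges: [-2.8, 2.8], [-0.68, 2.1], [0.12, 2.68], [-1.39, 4.53], [0.16, 2.79], [-2.81, 2.81]. Speed limits (rad/s): [1.89, 1.89, 2.22, 3.01, 3.01, 3.01].

### API

Orientations are given as a unit quaternion [x, y, z, w].
In Python, from bench import env gives the robot as it stands. Calls block until the motion is done:
- env.move_pose(position, orientation): joint-space move of the TCP to a pose.
- env.line_to(position, orientation=None, rate=0.15, stop_force=None): straight line of the TCP; orientation=None keeps the orientation; rate is the mean speed in m/s. With stop_force (N) it stops when the force on the tool has changed by that much, and returns True; else False.
- env.goto_joints(angles): joint-space move.
- env.release() and env.grab(grip_force=None): open the fingers fully, or close them until they stop; grip_force is the grip in N (None keeps the last).
- env.hold(seconds).
- env.solve_ik(position, orientation): joint angles nearest the present ones, or None.
- env.sense(): the state.
- env.capture(name): name is "scene" or "top" or "wrist"; returns the picture (480x640x3 uint8, blue, green, red); there is no depth.
- env.camera_params(name): a dict with "fovy" (degrees; the focal length in pixels is half the picture's height over the tangent of half this angle, whatever the lens; pixels are square), "cx", "cy" (the principal point, pixels), "rvec" (rotation vector, rad) and "tvec" (3), from world to camera coordinates, as OpenCV has them. Camera axes: x right, y down, z forward; pixel columns grow to the right and rows downward; lengths in m; the calibration is good to about 2 mm. A picture is of the moment at which its call begins: read the wrist's pose just before it. camera_params takes no time and is no camera call; for the wrist camera it gives the pose at the moment of the call.
A pose or a line that the arm cannot do raises env.Unreachable and nothing moves.
- env.finish_job(): hands the job in, once; it reports no verdict.
The state is a dict: "time": time; "q": joint angles; "joint_velocities": joint speeds; "effort": joint torques, N m; "ee_pos": TCP position; "orientation": TCP orientation; "contact_force": force on the tool from outside, world axes, zero at the start; "moment": the same for the moment, N m; "finger_gap": finger opening in m.
Only numpy, scipy, OpenCV 4.12 (cv2) and the standard library are available. Lean on these libraries where they do the work, as an engineer would, in place of code of your own. Each camera call takes 0.05 s, during which the arm holds its last target. There are 200 camera calls.

## Working session

There is one attempt and no reset: what is moved stays moved. The work goes in short steps, each a Python script; the robot and the scene stay as the last script left them, time stands still between calls to the robot, and variables do not carry over. Pictures are saved under pics/ and viewed, about 8 in all and at most 12, crops included, and the job is handed in when it is done.

```bash
ls; mkdir -p pics
python3 - <<'E'
from bench import env
import cv2,numpy as np
for n in("scene","top"):
    im=env.capture(n); cv2.imwrite(f"pics/{n}0.png",im); print(n,env.camera_params(n))
im=env.capture("wrist"); cv2.imwrite("pics/wrist0.png",im); print(env.camera_params("wrist"))
s=env.sense();print({k:np.round(v,3) for k,v in s.items()})
E
```

```text
pics
scene {'fovy': 51.87036049033901, 'cx': 320.39493394276985, 'cy': 245.1414573397023, 'rvec': array([ 1.76523094,  1.67265984, -0.74817316]), 'tvec': array([-0.23396729, -0.29015315,  1.3561279 ])}
top {'fovy': 48.21047323402727, 'cx': 315.99818063141663, 'cy': 239.26537330769128, 'rvec': array([ 2.04940772, -2.15965569,  0.2372547 ]), 'tvec': array([0.21403459, 0.5200426 , 0.92546274])}
{'fovy': 68.5329115930947, 'cx': 316.47165420429207, 'cy': 236.97109051896427, 'rvec': array([-2.28127344, -1.75842859, -0.27623423]), 'tvec': array([-0.57513276, -0.04060761,  0.37945633])}
{'time': np.float64(0.15), 'q': array([ 1.179,  0.151,  1.438,  0.   ,  1.554, -0.134]), 'joint_velocities': array([-0.   ,  0.001, -0.002,  0.   , -0.001, -0.002]), 'effort': array([ 3.0000e-03, -7.1338e+01, -5.7104e+01, -0.0000e+00,  7.0000e-03,
       -0.0000e+00]), 'ee_pos': array([0.147, 0.556, 0.242]), 'orientation': array([ 0.129,  0.992, -0.   , -0.   ]), 'contact_force': array([-0.332,  1.19 , -0.263]), 'moment': array([-0.007, -0.007,  0.017]), 'finger_gap': np.float64(0.085)}
```

View pics/top0.png

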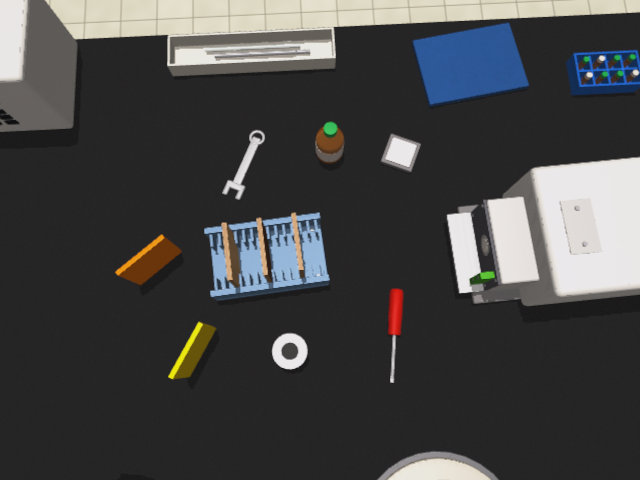

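View pics/scene0.png

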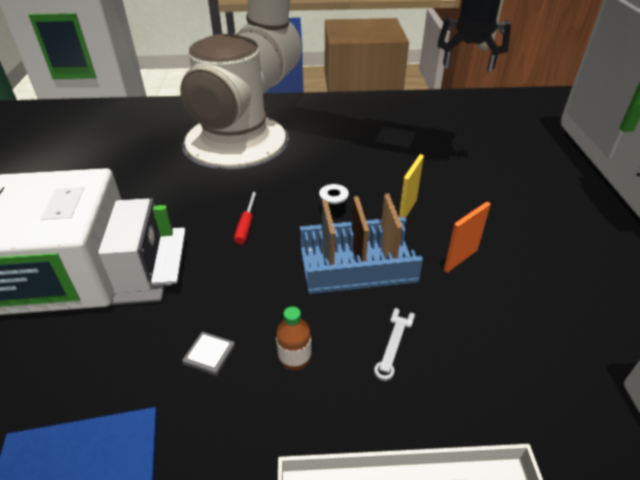

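Run:
```python
import cv2,numpy as np
t=cv2.imread("pics/top0.png")[205:305,195:335]; s=cv2.imread("pics/scene0.png")[180:300,290:430]
a=cv2.resize(t,(560,400)[:2],interpolation=cv2.INTER_CUBIC) ; b=cv2.resize(s,None,fx=4,fy=4,interpolation=cv2.INTER_CUBIC)
a=cv2.resize(cv2.copyMakeBorder(a,0,80,0,0,0),(400,343)); b=cv2.resize(b,(400,343))
cv2.imwrite("pics/c1.png",np.hstack([a,b]))
```

```text
(no output)
```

View pics/c1.png

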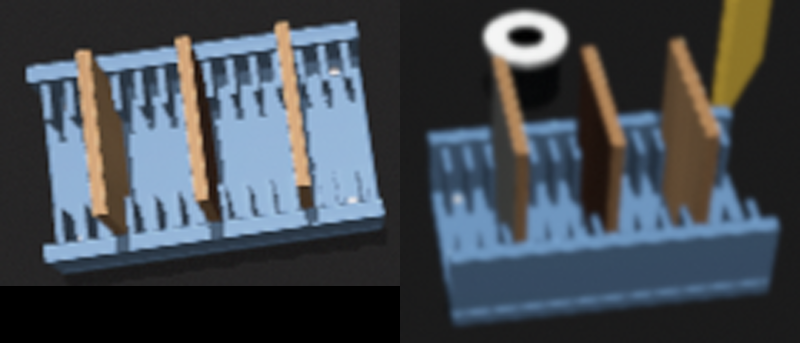

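View pics/wrist0.png

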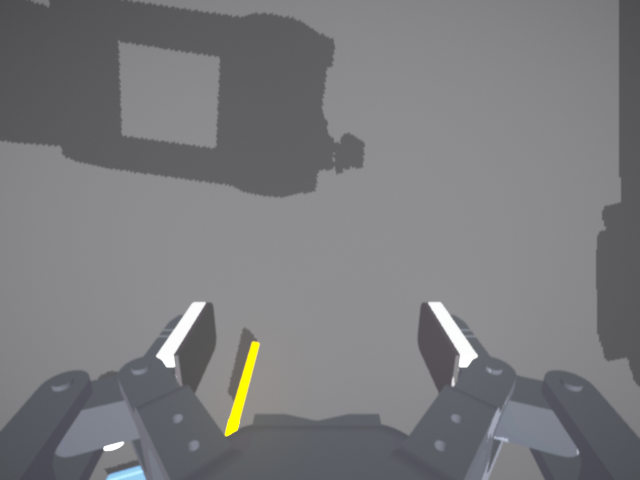

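Middle coupon (top pixel ~(263,246), scene ~(360,228)) has the very dark brown face, so it is the walnut. Left (~(230,250) top) is tan oak, right (~(297,242) top) is grey. The orange (150,260) and yellow (193,350) plates outside the rack are the look-alikes.

```bash
cat > h.py <<'E'
import numpy as np,cv2
from scipy.spatial.transform import Rotation as R
def cam(P,H=480):
    f=H/2/np.tan(np.radians(P["fovy"])/2)
    return np.array([[f,0,P["cx"]],[0,f,P["cy"]],[0,0,1]]),cv2.Rodrigues(np.array(P["rvec"]))[0],np.array(P["tvec"]).ravel()
def cast(P,uv,z):
    K,Rm,t=cam(P); uv=np.atleast_2d(uv).astype(float)
    d=np.c_[uv,np.ones(len(uv))]@np.linalg.inv(K).T@Rm; c=-Rm.T@t
    return c+d*((z-c[2])/d[:,2])[:,None]
def proj(P,X):
    K,Rm,t=cam(P); p=(np.atleast_2d(X)@Rm.T+t)@K.T; return p[:,:2]/p[:,2:]
def rect(mask):
    cs=cv2.findContours(mask.astype(np.uint8),cv2.RETR_EXTERNAL,cv2.CHAIN_APPROX_NONE)[0]
    return sorted(cs,key=cv2.contourArea,reverse=True)
E
python3 - <<'E'
from h import *
from bench import env
np.set_printoptions(precision=4,suppress=True)
P=env.camera_params("top"); im=cv2.imread("pics/top0.png"); hsv=cv2.cvtColor(im,cv2.COLOR_BGR2HSV)
H,S,V=cv2.split(hsv)
m=(H>5)&(H<20)&(V>160)&(S>80); m[:, :200]=0;m[:,335:]=0;m[:205]=0;m[305:]=0
for c in rect(m)[:4]:
    w=cast(P,c[:,0],.132)[:,:2]; (cx,cy),(a,b),an=cv2.minAreaRect((w*1000).astype(np.float32)); 
    print("coupon",c[:,0].mean(0),cx,cy,a,b,an, "V",V[(m)].mean())
m=(H>95)&(H<125)&(V>120)&(S>60); m[:, :200]=0;m[:,335:]=0;m[:205]=0;m[305:]=0
for z in(.06,):
  c=rect(m)[0]; print("rack",cv2.minAreaRect((cast(P,c[:,0],z)[:,:2]*1000).astype(np.float32)))
m=(V>190)&(S<40); m[:, :445]=0;m[:150]=0;m[305:]=0
for c in rect(m)[:4]:
    if cv2.contourArea(c)<100: continue
    q=cv2.boxPoints(cv2.minAreaRect(c)); ap=cv2.approxPolyDP(c,4,True)[:,0]; print("white",cv2.contourArea(c),ap.tolist())
    for z in(.04,.12,.174): print(z,(cast(P,ap,z)[:,:2]*1000).round().tolist())
m=(H>45)&(H<75)&(V>120)&(S>120); m[:, :445]=0
c=rect(m)[0];print("stop",c[:,0].mean(0),cast(P,c[:,0].mean(0),.11)); print(cast(P,[[485,245]],.08))
E
```

```text
coupon [226.7917 251.    ] 502.070556640625 338.912841796875 98.2270736694336 8.47093677520752 5.0856451988220215 V 205.30524861878453
coupon [261.9915 245.7692] 507.6158142089844 279.2486572265625 97.9480209350586 8.024494171142578 5.3004889488220215 V 205.30524861878453
coupon [297.0339 241.    ] 513.15625 219.74903869628906 98.60868835449219 8.098201751708984 5.074687480926514 V 205.30524861878453
rack ((508.5369567871094, 279.336669921875), (128.2925262451172, 215.15269470214844), 5.017563819885254)
white 12166.0 [[639, 158], [533, 169], [559, 294], [639, 287]]
0.04 [[662.0, -445.0], [651.0, -238.0], [409.0, -251.0], [414.0, -399.0]]
0.12 [[634.0, -393.0], [623.0, -202.0], [401.0, -215.0], [406.0, -350.0]]
0.174 [[615.0, -357.0], [605.0, -178.0], [396.0, -190.0], [400.0, -317.0]]
white 2928.5 [[522, 197], [488, 200], [502, 282], [538, 278]]
0.04 [[596.0, -209.0], [594.0, -144.0], [436.0, -150.0], [440.0, -217.0]]
0.12 [[573.0, -176.0], [571.0, -116.0], [426.0, -122.0], [430.0, -183.0]]
0.174 [[558.0, -154.0], [555.0, -97.0], [420.0, -103.0], [423.0, -161.0]]
white 1578.5 [[447, 215], [459, 291], [471, 291], [468, 279], [479, 267], [470, 215]]
0.04 [[568.0, -63.0], [424.0, -70.0], [423.0, -91.0], [445.0, -89.0], [466.0, -111.0], [566.0, -106.0]]
0.12 [[548.0, -42.0], [415.0, -48.0], [414.0, -68.0], [435.0, -65.0], [454.0, -86.0], [546.0, -82.0]]
0.174 [[534.0, -28.0], [409.0, -33.0], [408.0, -52.0], [427.0, -50.0], [446.0, -69.0], [532.0, -65.0]]
stop [486.9722 274.9167] [[ 0.4412 -0.1014  0.11  ]]
[[ 0.4992 -0.1142  0.08  ]]
```

Run:
```python
from h import *
from bench import env
P=env.camera_params("wrist"); s=env.sense(); T=R.from_quat(s["orientation"]).as_matrix(); p=s["ee_pos"]
K,Rm,t=cam(P); print("cam in tool mm",(T.T@(-Rm.T@t-p)*1000).round(1), (T.T@Rm.T).round(3))
im=cv2.imread("pics/wrist0.png"); im=cv2.resize(im,None,fx=3,fy=3,interpolation=cv2.INTER_CUBIC)
for sy in(-1,1):
  for y,c in((.0425,(0,255,0)),(.0505,(0,255,255)),(.056,(0,0,255))):
    for x in(-.011,.011):
      for z in(-.002,-.02,-.04):
        u=proj(P,p+T@[x,sy*y,z])[0]; cv2.circle(im,tuple(int(v*3+1) for v in u),5 if z>-.01 else 3,c,-1)
        if sy<0: print(x,y,z,u.round())
cv2.imwrite("pics/c2.png",im[800:1400,330:1000])
```

```text
cam in tool mm [  78.3    0.5 -131.1] [[ 0.    -0.951 -0.308]
 [ 1.     0.     0.   ]
 [ 0.    -0.308  0.951]]
-0.011 0.0425 -0.002 [216. 343.]
-0.011 0.0425 -0.02 [203. 371.]
-0.011 0.0425 -0.04 [184. 413.]
0.011 0.0425 -0.002 [211. 297.]
0.011 0.0425 -0.02 [197. 320.]
0.011 0.0425 -0.04 [175. 355.]
-0.011 0.0505 -0.002 [197. 343.]
-0.011 0.0505 -0.02 [181. 371.]
-0.011 0.0505 -0.04 [159. 413.]
0.011 0.0505 -0.002 [191. 297.]
0.011 0.0505 -0.02 [174. 320.]
0.011 0.0505 -0.04 [149. 355.]
-0.011 0.056 -0.002 [184. 343.]
-0.011 0.056 -0.02 [167. 371.]
-0.011 0.056 -0.04 [142. 412.]
0.011 0.056 -0.002 [178. 297.]
0.011 0.056 -0.02 [159. 320.]
0.011 0.056 -0.04 [131. 355.]
```

View pics/c2.png

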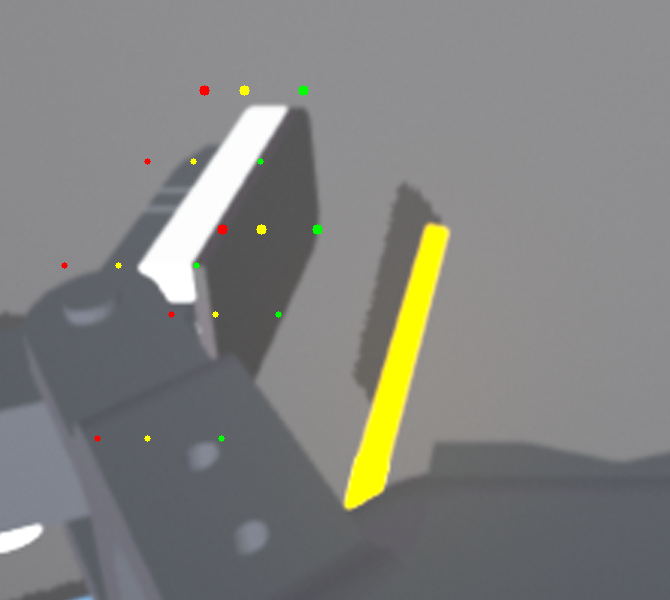

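Crop: the pad tips reach only ~48 mm out and the finger about 52 mm out over the front 20 mm (the wide backs sit farther up). So the fully open fingers still fit between the neighbours (inner faces at 56 mm) at about 17 mm depth. Next, closer wrist looks at the port and the rack.

```bash
cat >> h.py <<'E'
def quat(yaw):
    c,s=np.cos(yaw),np.sin(yaw)
    return R.from_matrix(np.array([[-c,-s,0],[-s,c,0],[0,0,-1]])).as_quat()
E
python3 - <<'E'
from h import *
from bench import env
import pickle
for n,p,y in(("port",(.575,-.08,.30),np.radians(2.5)),("rack",(.60,.279,.30),np.radians(5.2))):
    env.move_pose(p,quat(y)); env.hold(.2)
    P=env.camera_params("wrist"); im=env.capture("wrist"); cv2.imwrite(f"pics/w_{n}.png",im); pickle.dump(P,open(f"{n}.pkl","wb"))
s=env.sense();print(s["time"],s["ee_pos"],s["q"])
a,b=[cv2.imread(f"pics/w_{n}.png") for n in("port","rack")]
cv2.imwrite("pics/c3.png",np.vstack([a[:300],b[:300]]))
E
```

```text
4.7167 [0.60030228 0.27810709 0.30012161] [ 3.17537930e-01  3.25010093e-01  1.10867985e+00 -9.01001288e-05
  1.70773862e+00 -1.34280281e+00]
```

View pics/c3.png

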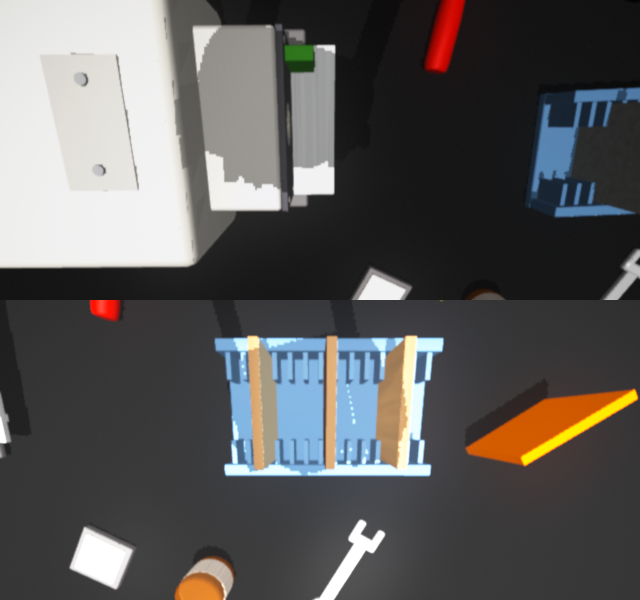

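The port view (top half) shows the plate strip at u≈277–289, the green stop at (300,57) and the shelf's outer edge at u≈335. The rack view shows the walnut in the middle at (331,100). Next I extract edge positions at sub-pixel level.

Run:
```python
from h import *
import pickle
np.set_printoptions(precision=4,suppress=True,linewidth=200)
P=pickle.load(open("port.pkl","rb")); im=cv2.imread("pics/w_port.png"); g=cv2.cvtColor(im,cv2.COLOR_BGR2GRAY)
for r in(90,130,170,190): print(r,g[r,270:300].tolist(), g[r,328:342].tolist())
print("green col295-310 rows40-80",[im[r,299].tolist() for r in range(42,76,2)])
def fitline(z,rows,u0,u1,sgn):
    pts=[]
    for r in rows:
        d=sgn*np.diff(cv2.GaussianBlur(g,(5,3),0)[r,u0:u1].astype(float)); k=d.argmax()
        pts.append((u0+k+.5,r))
    W=cast(P,pts,z)[:,:2]; v=cv2.fitLine(W.astype(np.float32),cv2.DIST_HUBER,0,1e-4,1e-4).ravel(); return W,np.degrees(np.arctan(v[1]/v[0])),v
for nm,z,rows,a,b,s in(("nose back of plate .12",.12,range(80,200,4),270,282,-1),("shelf edge",.04,range(60,185,4),325,345,-1)):
    W,an,v=fitline(z,rows,a,b,s); yaw=np.radians(an); n=np.array([-np.sin(yaw),np.cos(yaw)]); print(nm,an,"pt",W.mean(0),"normal dist",n@v[2:])
# port nose/shelf corner extents
for n,uv,z in(("nose top ends",[(275,26),(284,210)],.12),("shelf ends",[(335,45),(334,193)],.04)): print(n,cast(P,uv,z))
P=pickle.load(open("rack.pkl","rb")); im=cv2.imread("pics/w_rack.png"); H,S,V=cv2.split(cv2.cvtColor(im,cv2.COLOR_BGR2HSV))
m=(H>5)&(H<20)&(S>80)&(V>100); m[:36]=0;m[176:]=0;m[:,:318]=0;m[:,348:]=0
c=rect(m)[0]; print("walnut",cv2.minAreaRect((cast(P,c[:,0],.132)[:,:2]*1000).astype(np.float32)))
```

```text
90 [152, 152, 149, 142, 133, 121, 101, 69, 58, 59, 60, 62, 60, 56, 44, 36, 35, 35, 34, 38, 60, 113, 146, 153, 151, 148, 152, 153, 151, 153] [159, 158, 158, 156, 155, 148, 105, 48, 23, 22, 22, 22, 22, 21]
130 [152, 152, 152, 151, 146, 139, 130, 118, 91, 64, 59, 61, 62, 61, 61, 53, 56, 89, 106, 94, 68, 63, 106, 145, 152, 149, 149, 154, 155, 154] [154, 154, 155, 154, 155, 142, 82, 35, 27, 25, 25, 26, 23, 25]
170 [152, 152, 153, 153, 153, 152, 145, 137, 127, 108, 77, 63, 62, 62, 63, 62, 56, 45, 42, 43, 41, 43, 76, 167, 234, 242, 242, 243, 242, 242] [242, 242, 242, 242, 241, 226, 126, 41, 33, 33, 33, 33, 32, 32]
190 [243, 243, 243, 242, 243, 242, 241, 236, 224, 196, 151, 90, 66, 62, 62, 62, 61, 53, 44, 42, 40, 44, 76, 162, 230, 241, 242, 242, 242, 242] [242, 242, 242, 242, 240, 222, 122, 40, 34, 32, 32, 33, 32, 31]
green col295-310 rows40-80 [[75, 76, 77], [62, 81, 67], [29, 111, 46], [28, 118, 46], [28, 117, 46], [29, 118, 47], [28, 117, 46], [28, 117, 47], [27, 116, 45], [23, 91, 36], [19, 56, 25], [20, 55, 25], [18, 55, 24], [17, 54, 24], [22, 56, 27], [87, 103, 90], [147, 149, 147]]
nose back of plate .12 2.709616 pt [ 0.5114 -0.1149] normal dist -0.13900194
shelf edge 2.743294 pt [ 0.4963 -0.0644] normal dist -0.08798775
nose top ends [[ 0.4267 -0.1181  0.12  ]
 [ 0.5732 -0.1088  0.12  ]]
shelf ends [[ 0.4226 -0.0677  0.04  ]
 [ 0.5707 -0.0598  0.04  ]]
walnut ((508.00140380859375, 280.68621826171875), (97.53424835205078, 8.082475662231445), 4.937516689300537)
```

Run:
```python
from h import *
from bench import env
np.set_printoptions(precision=4,suppress=True)
q=quat(np.radians(5.0)); x,y=.508,.2802
env.line_to((x,y,.22),q,rate=.2)
hit=env.line_to((x,y,.114),rate=.06,stop_force=5); s=env.sense(); print("down",hit,s["ee_pos"],s["contact_force"],s["time"])
if not hit:
    cv2.imwrite("pics/w_pre.png",env.capture("wrist"))
    env.grab(grip_force=50); s=env.sense(); print("grip",s["finger_gap"],s["contact_force"],s["ee_pos"],s["time"])
    cv2.imwrite("pics/w_grip.png",env.capture("wrist")); cv2.imwrite("pics/s_grip.png",env.capture("scene"))
    print(proj(env.camera_params("scene"),[[x,y,.132]]))
    a=cv2.imread("pics/s_grip.png")[120:300,280:440]; cv2.imwrite("pics/c4.png",np.hstack([cv2.resize(a,(400,450)),cv2.resize(cv2.imread("pics/w_grip.png"),(400,300))[:450] if 0 else cv2.copyMakeBorder(cv2.resize(cv2.imread("pics/w_grip.png"),(400,300)),0,150,0,0,0)]))
```

```text
down False [0.5081 0.2802 0.1143] [ 0.1052 -0.8197 -1.3399] 7.3917
grip 0.0070224243933931126 [0.182  0.0945 1.8998] [0.5081 0.2803 0.1141] 8.1333
[[359.8895 212.5798]]
```

View pics/c4.png

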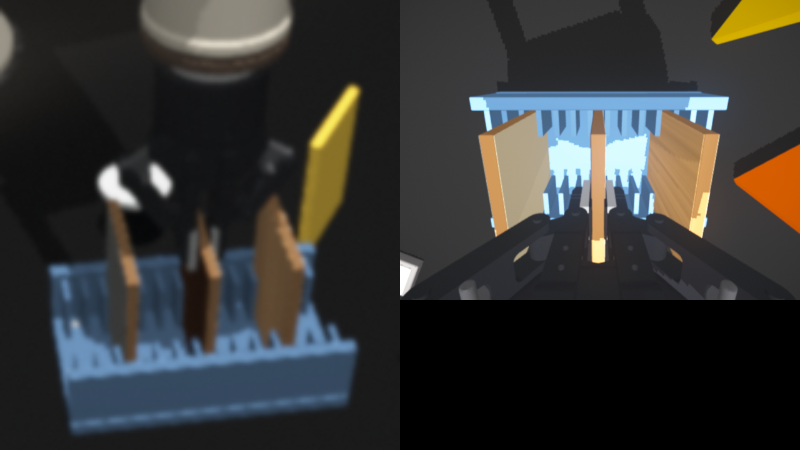

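The pads hold the middle, dark-faced coupon: left crop ~(200,260), gap 7 mm. Both neighbours stand in place. Next I lift and carry it.

```bash
cat >> h.py <<'E'
YS=np.radians(2.73); ES=np.array([np.cos(YS),np.sin(YS)]); NS=np.array([-np.sin(YS),np.cos(YS)])
def sp(xs,ys,z,O=(.493,-.133)):   # spectro frame -> world
    return np.r_[ES*(O[0]+xs)+NS*(O[1]+ys),z]
def to_sp(p,O=(.493,-.133)): return np.array([ES@p[:2]-O[0],NS@p[:2]-O[1]])
E
python3 - <<'E'
from h import *
from bench import env
np.set_printoptions(precision=4,suppress=True)
env.line_to((.508,.2802,.264),rate=.08); s=env.sense(); print(s["finger_gap"],s["contact_force"],s["time"])
env.line_to(sp(.010,.019,.264),quat(YS),rate=.15)
env.line_to(sp(.010,.019,.162),rate=.1); env.hold(.3)
s=env.sense(); print(s["ee_pos"],to_sp(s["ee_pos"]),s["finger_gap"],s["contact_force"],s["moment"],s["time"])
P=env.camera_params("wrist"); im=env.capture("wrist"); cv2.imwrite("pics/w_pl.png",im); im2=env.capture("scene"); cv2.imwrite("pics/s_pl.png",im2); print(proj(env.camera_params("top"),[s["ee_pos"]]))
cv2.imwrite("pics/c5.png",np.hstack([cv2.resize(im,(400,300)),cv2.resize(im2[130:310,60:300],(400,300))]))
E
```

```text
0.006812286050516286 [ 0.9474 -0.3258 -1.0802] 10.2583
[ 0.5079 -0.0899  0.1622] [0.0101 0.019 ] 0.007264603585588191 [ 0.528   0.067  -1.2373] [ 0.0528 -0.0369  0.0294] 14.3417
[[484.8648 230.0669]]
```

View pics/c5.png

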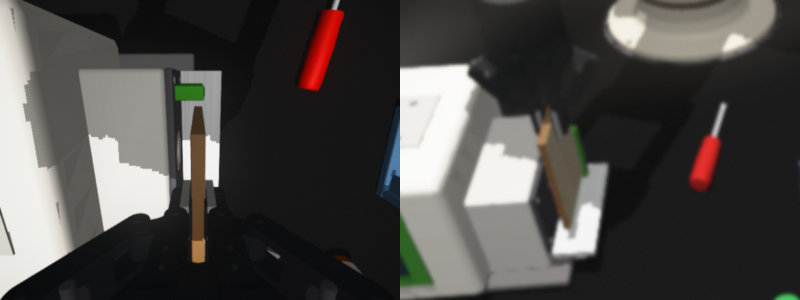

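Coupon is above the shelf, between the stop and the shelf's outer edge, walnut face to the port. Lower until it touches.

Run:
```python
from h import *
from bench import env
np.set_printoptions(precision=4,suppress=True)
def st(n): s=env.sense(); p=s["ee_pos"]; f=s["contact_force"]; print(n,"sp",to_sp(p)*1000,"z",p[2],"F_sp",ES@f[:2],NS@f[:2],f[2],"M",s["moment"],"gap",s["finger_gap"],"t",s["time"].round(2)); return p
st("start")
h=env.line_to(sp(.010,.019,.134),rate=.02,stop_force=4); p=st(f"shelf {h}")
h=env.line_to(sp(.010,-.004,p[2]),rate=.02,stop_force=5); p=st(f"plate {h}")
x,y=to_sp(p)
h=env.line_to(sp(-.010,y,p[2]),rate=.02,stop_force=5); p=st(f"stop {h}")
env.hold(.3); st("held")
cv2.imwrite("pics/s_a.png",env.capture("scene")); cv2.imwrite("pics/t_a.png",env.capture("top")); cv2.imwrite("pics/w_a.png",env.capture("wrist"))
```

```text
Traceback (most recent call last):
AttributeError: 'float' object has no attribute 'round'
```

```bash
cat >> h.py <<'E'
def st(env,n):
    s=env.sense(); p=s["ee_pos"]; f=s["contact_force"]; yaw=np.degrees(R.from_quat(s["orientation"]).as_matrix())[:,1]
    print(n,"sp",to_sp(p)*1000,"z",p[2],"F_sp",np.array([ES@f[:2],NS@f[:2],f[2]]),"M",s["moment"],"gap",s["finger_gap"],"t",s["time"]); return p
E
python3 - <<'E'
from h import *
from bench import env
np.set_printoptions(precision=4,suppress=True)
st(env,"start")
h=env.line_to(sp(.010,.019,.134),rate=.02,stop_force=4); p=st(env,f"shelf {h}")
h=env.line_to(sp(.010,-.004,p[2]),rate=.02,stop_force=5); p=st(env,f"plate {h}")
x,y=to_sp(p)
h=env.line_to(sp(-.010,y,p[2]),rate=.02,stop_force=5); p=st(env,f"stop {h}")
env.hold(.3); st(env,"held")
cv2.imwrite("pics/s_a.png",env.capture("scene")); cv2.imwrite("pics/t_a.png",env.capture("top")); cv2.imwrite("pics/w_a.png",env.capture("wrist"))
E
```

```text
start sp [10.037  18.9776] z 0.16212296004956214 F_sp [ 0.1753 -1.0426 -1.2536] M [-0.0253  0.035  -0.0405] gap 0.0074872244121633675 t 14.4417
shelf True sp [10.1408 18.9041] z 0.14209775652288956 F_sp [ 0.8328 -0.7488  6.3551] M [-0.0936  0.0195 -0.0026] gap 0.007261430176934785 t 15.4
plate True sp [10.1254 16.5529] z 0.14208340615581208 F_sp [-0.329   0.3215  4.8932] M [-0.049  -0.0072 -0.0306] gap 0.007147011731457872 t 15.8083
stop True sp [ 8.9056 16.7016] z 0.14208244788529753 F_sp [-0.7611 -0.1538  3.4286] M [0.0775 0.0898 0.0005] gap 0.007048945595309646 t 16.125
held sp [ 8.9213 16.6746] z 0.14208324387080778 F_sp [0.2993 0.959  6.6594] M [0.0546 0.1992 0.0179] gap 0.007435411915347595 t 16.425
```

The 5 N threshold tripped on shelf friction and unloading, not on contact. I'll ease the down force and push with a slightly higher threshold.

Run:
```python
from h import *
from bench import env
np.set_printoptions(precision=4,suppress=True)
x,y=.0089,.0167; z=.1424
env.line_to(sp(x,y,z),rate=.01); env.hold(.2); st(env,"eased")
h=env.line_to(sp(x,-.004,z),rate=.015,stop_force=8); p=st(env,f"plate {h}"); env.hold(.2); st(env,"")
y=to_sp(p)[1]
h=env.line_to(sp(-.010,y,z),rate=.015,stop_force=8); p=st(env,f"stop {h}")
env.hold(.3); st(env,"held")
cv2.imwrite("pics/s_a.png",env.capture("scene")); cv2.imwrite("pics/t_a.png",env.capture("top")); cv2.imwrite("pics/w_a.png",env.capture("wrist"))
```

```text
eased sp [ 8.8325 16.7297] z 0.1422161387151498 F_sp [-0.4057 -0.1668 -0.9894] M [-0.0545 -0.0352 -0.0021] gap 0.00702282344246439 t 17.025
plate True sp [8.7884 3.8515] z 0.14217468733106234 F_sp [0.6422 2.8873 0.2654] M [ 0.5608 -0.1421  0.1126] gap 0.007078837015567379 t 17.9167
 sp [8.769  3.8751] z 0.1420897047775681 F_sp [1.6884 3.1659 3.6646] M [ 0.6511 -0.2387  0.0726] gap 0.007090715103259427 t 18.1167
stop True sp [-0.5072  3.9085] z 0.14232485491482122 F_sp [3.244  0.1817 0.7369] M [ 0.1661 -0.7616  0.1565] gap 0.007108853208803249 t 18.85
held sp [-0.4555  3.9498] z 0.1421977650112193 F_sp [ 4.1654 -0.7993  1.0561] M [-0.2303 -0.7166  0.0495] gap 0.007717715304931418 t 19.15
```

Run:
```python
from h import *
from bench import env
np.set_printoptions(precision=4,suppress=True)
z=.1422
for k,(x,y) in enumerate([(-.0007,.0030),(-.0010,.0024),(-.0012,.0018)]):
    h=env.line_to(sp(x,y,z),rate=.005,stop_force=15); env.hold(.3); st(env,f"{k} {h}")
    F=[]
    for i in range(6): env.hold(.05); s=env.sense(); f=s["contact_force"]; F.append([ES@f[:2],NS@f[:2],f[2],*s["moment"]])
    F=np.mean(F,0); print("mean",F)
    if F[0]>4 and F[1]>6: break
cv2.imwrite("pics/s_b.png",env.capture("scene")); t=env.capture("top"); cv2.imwrite("pics/t_b.png",t); w=env.capture("wrist"); cv2.imwrite("pics/w_b.png",w)
s=cv2.imread("pics/s_b.png")[150:310,80:240]
cv2.imwrite("pics/c6.png",np.hstack([cv2.resize(w,(400,300)),cv2.resize(s,(400,300),interpolation=cv2.INTER_CUBIC)]))
```

```text
0 False sp [-0.4893  3.7085] z 0.14221827376892804 F_sp [6.6093 5.3844 2.0687] M [ 1.1322 -1.0378  0.0925] gap 0.007297915117278127 t 19.9833
mean [ 5.8883  6.0454  1.5604  1.1488 -1.0423  0.0877]
```

View pics/c6.png

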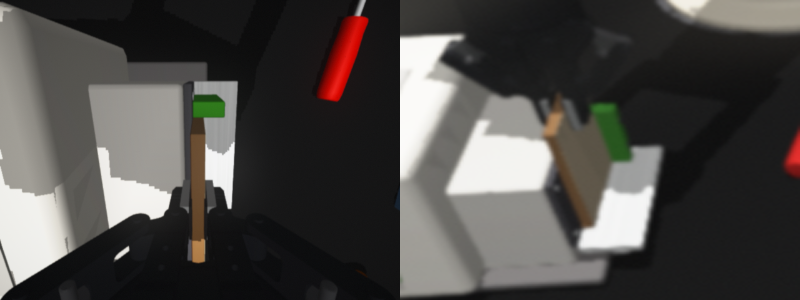

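Coupon is seated: edge against the green stop, face against the plate. Mean press is about 6 N on each fence. One numerical yaw check from the wrist picture.

Run:
```python
from h import *
from bench import env
P=env.camera_params("wrist"); im=cv2.imread("pics/w_b.png"); g=cv2.GaussianBlur(cv2.cvtColor(im,cv2.COLOR_BGR2GRAY),(5,3),0).astype(float)
hsv=cv2.cvtColor(im,cv2.COLOR_BGR2HSV); b=((hsv[...,0]<20)&(hsv[...,1]>70)&(hsv[...,2]>50))
def yaw(pts,z):
    W=cast(P,pts,z)[:,:2]; v=cv2.fitLine((W*1000).astype(np.float32),cv2.DIST_HUBER,0,.01,.01).ravel(); return np.degrees(np.arctan(v[1]/v[0])),to_sp(W.mean(0))*1000,len(pts)
L=[];Rr=[]
for r in range(275,355,2):
    c=np.where(b[r,290:345])[0]
    if len(c)>5: L.append((290+c[0]-.5,r));Rr.append((290+c[-1]+.5,r))
print("coupon L/R",yaw(L,.16),yaw(Rr,.16), "cols",L[0],Rr[0],L[-1],Rr[-1])
e=[(360+np.argmin(np.diff(g[r,360:400]))+.5,r) for r in range(240,330,3)]
print("shelf edge",yaw(e,.04))
n=[(r) for r in range(150,280,4)]
e=[(350+np.argmin(np.diff(g[r,350:400]))+.5,r) for r in range(175,235,3)]; print("shelf edge far",yaw(e,.04))
print("tool yaw",np.degrees(np.arctan2(*(-R.from_quat(env.sense()["orientation"]).as_matrix()[1::-1,0]))))
st(env,"now")
```

```text
coupon L/R (np.float32(4.106362), array([-12.34012187,  -0.04402424]), 40) (np.float32(2.3732903), array([-12.32939274,   7.83630765]), 40) cols (np.float64(304.5), 275) (np.float64(327.5), 275) (np.float64(306.5), 353) (np.float64(326.5), 353)
shelf edge (np.float32(2.8659108), array([33.10129636, 45.20335173]), 30)
shelf edge far (np.float32(3.3925397), array([-26.62850655,  44.91577567]), 20)
tool yaw 2.7700351397339453
now sp [-0.48620768  3.71288134] z 0.14221077933602247 F_sp [5.84601008 6.05034928 2.0645441 ] M [ 1.16834007 -1.06398921  0.09124502] gap 0.007265065564606181 t 20.4333
```

Coupon faces measure y = −0.04 and +7.84 mm from the plate plane. Yaw from the two edges is 2.4° and 4.1° (mean 3.2°, about ±0.9°), against 2.8° for the tool. The small yaw moment (0.09 N m at 6 N) puts the resultant push only about 15 mm off centre, so the contact is flat rather than on an edge. Last check: the bystanders, then hand in.

Run:
```python
from h import *
from bench import env
np.set_printoptions(precision=2,suppress=True)
a,b=cv2.imread("pics/top0.png"),cv2.imread("pics/t_b.png")
def cen(im,box,f):
    x0,y0,x1,y1=box; h=cv2.cvtColor(im[y0:y1,x0:x1],cv2.COLOR_BGR2HSV).astype(int); m=f(h[...,0],h[...,1],h[...,2]); p=np.argwhere(m); return p.mean(0)[::-1]+[x0,y0],len(p)
tan=lambda H,S,V:(H>5)&(H<20)&(V>160)&(S>80); wh=lambda H,S,V:(V>170)&(S<50)
for n,box,f in(("oak",(215,210,242,300),tan),("grey",(287,205,312,295),tan),("tile",(375,130,425,175),wh),("trap",(265,330,315,375),wh),("wrench",(220,125,270,205),wh),("driver",(380,285,410,340),lambda H,S,V:(S>150)&(V>90)),("bottle cap",(320,118,342,140),lambda H,S,V:(H>45)&(H<80)&(S>100))):
    print(n,cen(a,box,f),cen(b,box,f))
st(env,"final"); env.finish_job()
```

```text
oak (array([226.72, 250.57]), 258) (array([226.74, 250.52]), 265)
grey (array([297.03, 240.99]), 227) (array([297.04, 241.07]), 226)
tile (array([400.77, 151.58]), 622) (array([400.67, 151.43]), 641)
trap (array([289.29, 350.96]), 757) (array([289.2 , 350.93]), 768)
wrench (array([243.86, 165.69]), 567) (array([243.98, 165.28]), 614)
driver (array([395.01, 311.29]), 632) (array([395.06, 311.03]), 644)
bottle cap (array([330.07, 128.51]), 182) (array([330.03, 128.51]), 181)
final sp [-0.49  3.71] z 0.14221077933602247 F_sp [5.85 6.05 2.06] M [ 1.17 -1.06  0.09] gap 0.007265065564606181 t 20.4333
the job is handed in; nothing more can be done
```

I lifted the walnut coupon (the middle one) straight up out of its slot and stood it on the shelf. I then pressed it into the corner and handed the job in at 20.4 s, still gripping at the 50 N setting and pressing.

**Seating:** the final press was about 6 N on the port plate and 6 N on the side stop, with about 2 N on the shelf. The tool stopped within 0.5 mm of the expected home position. The coupon's faces measured 0 and 7.8 mm from the plate plane.

**Bystanders:** the oak and grey coupons, tile, light trap, wrench, screwdriver and bottle all stayed within 0.5 pixel of where they started in the top view.

**What was less clean:**
- **Contact threshold:** my first 5 N threshold tripped early on shelf friction. I eased the down force and repeated the push at 8 N.
- **Yaw check:** it was coarse. The two coupon edges gave 2.4° and 4.1° against 2.7° for the port. I took the contact as flat mainly because the yaw moment was small.
- **Gripper opening:** the documented calls offer no 35 mm part-opening. I went down fully open, shallow enough that the finger tips cleared both neighbours, and touched nothing on the way.

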